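# Hang the vial carrier on the test bath and slide it home behind its spring catch

## Task

Hang the aluminium vial carrier inside the steel test bath by hooking its bent lip over the wall that carries the small dark clip, on the free length of rim before the brass spring catch. Then, keeping it level and down on the rim, slide it along under the clip's roof and over the sprung catch until it meets the rubber end stop and the catch has snapped up behind it; let go and leave it hanging there. Work gently: never push against the end stop with more than about 10 N, do not slam or jam the carrier on the bath, and leave the other things on the table and in the bath where they stand.

Things in the scene. Friction and masses are not known exactly. Their poses are not given: they have to be found in the camera images.
- carrier: Loose vial carrier of bent aluminium sheet, 60 mm wide (y), 0.19 to 0.33 kg, standing upright on its basket. Origin: at underside level, below the middle of the hook's slot; z up, y along the hook, x from lip (-x) to basket (+x). Back plate x = 5 to 8 mm, z = 0 to 94. Bent top x = -8 to 8, z = 90 to 94. Lip x = -8 to -5, z = 66 to 92. Basket with two vials: to x = 55, z = 74.
- slot (a point): On the carrier: middle of the ceiling of the hook's slot (carrier frame 0, 0, 90 mm). The slot, between lip and back plate, is 10 mm wide (x), open downward; its ceiling comes to sit on the rim.
- tab (a point): On the carrier: middle of the black grip tab on its bent top (carrier frame 0, 0, 116 mm), axes as the carrier's. The tab is 12 mm thick in x, 30 mm in y, z = 94 to 134 mm; pinch it across x from above.
- bath: Fixed open steel tank, no liquid, 180 (x) x 260 (y) x 110 mm high, walls 6 mm thick. Origin: centre of the underside. Hook on the -x wall, nearest the robot: mid plane x = -87 mm, rim at z = 110 mm, along y from -130 to 130, lip outside, basket inside (carrier x along bath x). A dark clip with a spring catch is clamped on it towards +y: see catch and stop.
- rim (a point): On the bath's -x rim, mid wall, bath frame (-87, -75, 110 mm), axes as the bath's: with point slot here the carrier hangs on the free length, clear of the catch wherever the clip stands. Home, point slot is 95 to 155 mm from here along +y: the clip is clamped at a place that is not measured (see it, or feel it); all distances in the texts of catch and stop are from that home point.
- catch (a joint): Sprung brass catch in the rim: ramp from y = -44 mm (from home) to -36, steep back at -32, top 5 mm above the rim. Value: metres pushed down, 0 (up) to 0.0065. Takes 1.5 N at first, 4 N when flush: hold the carrier down with some newtons in passing. With the carrier home it is up again behind it, with 2 mm of play.
- stop (a joint): Rubber end stop of the clip, face at y = 30 mm from home, 6 mm high, stiffly sprung along +y. Value: metres pushed in; 4 N per mm; over 3 mm (12 N) is too much. It meets the end of the carrier's bent top. Over it the clip's roof, from y = 18 to 48 mm, 6.5 to 10.5 mm above the rim, leaves the 4 mm bent top 2.5 mm to spare; behind it a block 15 mm high.
- bath_bottle: Bystander: white closed bottle, 40 mm wide, 80 mm high, standing in the bath; origin under its centre. Leave alone.
- vial1: Bystander: capped clear vial, 26 mm wide, 64 mm high, standing beside the carrier's +y side; origin under its centre. Leave alone.
- vial2: Bystander: like vial1, beside the carrier's -y side. Leave alone.
- mug: Bystander: blue mug, 80 mm wide, 95 mm high; origin under its centre. Leave alone.
- squeeze_bottle: Bystander: white bottle, 60 mm wide, 140 mm high; origin under its centre. Leave alone.
- driver: Bystander: screwdriver lying on the table. Leave alone.
- tape: Bystander: roll of yellow tape lying flat, 90 mm wide, 25 mm high. Leave alone.
Things that resemble listed ones, but are neither listed nor needed, are in the scene too. What is shaped like the carrier but pink is not meant.

How it is judged:
By the outcome, as a careful person would: the job done as asked, in the order asked, and still so for the second after the job is handed in, with the robot touching nothing.
It also fails if it takes over 72 s, if anything falls off the work surface, if the arm or the gripper's body presses on something with over 40 N, if the wrist force passes 120 N, or if a joint passes its speed limit or range.

## Robot

A 6-joint arm with a two-finger parallel gripper is mounted at the origin on the work surface. World frame = base frame: x ahead of the robot, y to its left, z up, the work surface at z = 0. Lengths are in m, angles in rad, forces in N, time in s.
With the tool pointing down it reaches from about 0.25 to 0.775 m from the base axis. Payload 8.9 kg.
Tool frame: the origin (TCP) lies at the very end of the fingers, on their centre line; the grasp point (between the pads) lies 19 mm behind it; z points along the fingers, y is the line along which they close (so a half turn about z gives the same grasp; the last joint's range is limited). The gripper opens to 85 mm and grips with 20 to 120 N. Pads are 22 mm wide; open, the fingers measure 114 mm over their backs; the gripper's body (76 mm by 85 mm) begins 54 mm behind the grasp point. The pads swing forward as they close: fully open they stand 13 mm farther back than shut.
Start: joints at [-1.308, 0.291, -0.153, 1.127, 0, 1.431], TCP at [0.205, -0.483, 0.231] pointing down, gripper open.
Joint ranges: [-2.52, 2.52], [-0.91, 1.74], [-1.3, 1.37], [-1.96, 2.02], [-1.52, 1.47], [-3.14, 3.14]. Speed limits (rad/s): [2.22, 2.22, 2.79, 3.14, 3.14, 3.14].

## Interface

Orientations are given as [roll, pitch, yaw] about the fixed x, y, z axes, in that order (R = Rz(yaw) Ry(pitch) Rx(roll)).
In Python, from rig import ctrl gives the robot as it stands.
- The arm moves only by the tool drive_tool, never from a script. Its argument "rows" is text: rows parted by semicolons, each of 5 numbers parted by spaces: the shift along the world's x, y, z in m, then the turn about the world's z in rad, then the opening, from 0 (shut) to 1 (fully open). A call has 1 to 8 rows; each row is the pose to reach, as a shift and turn from the pose commanded when the call began; what a row does not reach only later rows make up. A row lasts 1/12 s, in which the tool goes at most 41.7 mm and 7.16 degrees, less where a joint would pass 70% of its speed; a pose out of reach is approached as far as the arm can. A call with a gripper value outside its range is refused whole. The fingers move at their own pace and stop on an object; the grip force is fixed at half the most. Time passes only in rows, so rows that repeat a pose let the fingers close. It gives the time, the measured TCP pose, the force, the opening and the grip force at its end, in the units of the state.
- ctrl.get_obs(): the state, without advancing time (a new reading comes with each control period).
- ctrl.grab_frame(name): name is "scene" or "top" or "wrist"; returns a dict with "pixels" (400x640x3 uint8, red, green, blue), "camera_matrix" (3x3 intrinsics, pixels), "rvec" (rotation vector, rad) and "tvec" (3), from world to camera coordinates, as OpenCV has them. Camera axes: x right, y down, z forward; pixel columns grow to the right and rows downward; lengths in m; the calibration is good to about 2 mm. A picture is of the moment at which its call begins. There is no depth.
- ctrl.sign_off(): hands the job in; it is judged then, once.
The state is a dict: "t": time; "joint_pos": joint angles; "joint_vel": joint speeds; "joint_efforts": joint torques, N m; "tool_pos": TCP position; "orientation": TCP orientation; "force": force on the tool from outside, world axes, zero at the start; "torque": the same for the moment, N m; "gripper_width": finger opening in m; "grasp_force": force on a finger pad.
Only numpy, scipy, OpenCV 4.12 (cv2) and the standard library are available. Lean on these libraries where they do the work, as an engineer would, in place of code of your own. Each camera call takes 0.05 s, during which the arm holds its last target. There are 200 camera calls.

## Working session

There is one attempt and no reset: what is moved stays moved. The work goes in short steps, Python scripts to look and compute and a tool call to move; the robot and the scene stay as the last step left them, time stands still between calls to the robot, and variables do not carry over. Pictures are saved under pics/ and viewed, at most 10 in all, crops included, and the job is handed in when it is done.

Besides the shell and the picture viewer there is one more tool, called after "Call:" by a JSON object that holds its "op" and its "data", one argument or row to a line. drive_tool: Moves the arm, as the interface text tells. Its arguments: {"type":"object","properties":{"rows":{"type":"string"}},"required":["rows"]}

```bash
mkdir -p pics; ls; cat > h.py <<'E'
import numpy as np, cv2
from rig import ctrl
def grab(n,save=None):
    f=ctrl.grab_frame(n)
    if save: cv2.imwrite('pics/'+save,cv2.cvtColor(f['pixels'],cv2.COLOR_RGB2BGR))
    return f
def ray(f,uv):
    R=cv2.Rodrigues(np.array(f['rvec'],float))[0]; t=np.array(f['tvec'],float).ravel()
    d=np.linalg.inv(np.array(f['camera_matrix']))@np.array([uv[0],uv[1],1.])
    return -R.T@t, R.T@d
def onz(f,uv,z):
    c,d=ray(f,uv); return c+d*(z-c[2])/d[2]
def proj(f,p):
    return cv2.projectPoints(np.array(p,float).reshape(-1,1,3),np.array(f['rvec'],float),np.array(f['tvec'],float),np.array(f['camera_matrix']),None)[0].reshape(-1,2)
E
python3 - <<'E'
from h import *
o=ctrl.get_obs(); print({k:np.round(v,3) for k,v in o.items()})
a=grab('scene','s0.png');b=grab('top','t0.png')
import pickle; pickle.dump((a,b),open('f0.pkl','wb'))
for f in(a,b): print(ray(f,(320,200)))
E
```

```text
pics
{'t': np.float64(0.0), 'joint_pos': array([-1.308,  0.291, -0.154,  1.127,  0.   ,  1.432]), 'joint_vel': array([-0.   , -0.   , -0.   ,  0.   , -0.001, -0.001]), 'joint_efforts': array([ 1.0000e-03, -5.3714e+01,  3.3137e+01,  1.6000e-02, -0.0000e+00,
        0.0000e+00]), 'tool_pos': array([ 0.205, -0.483,  0.231]), 'orientation': array([-3.14 , -0.   ,  0.402]), 'force': array([ 0.134, -0.371, -0.203]), 'torque': array([-0.006,  0.05 , -0.011]), 'grasp_force': np.float64(0.0), 'gripper_width': np.float64(0.085)}
(array([ 1.59354956, -0.06625729,  0.84936272]), array([-0.81102629,  0.04977058, -0.58291756]))
(array([ 0.36178513, -0.01878524,  1.5658293 ]), array([ 0.13318821,  0.01046768, -0.99124224]))
```

View pics/s0.png

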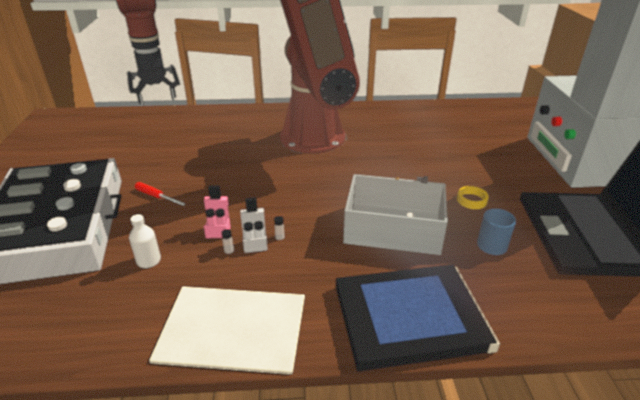

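View pics/t0.png

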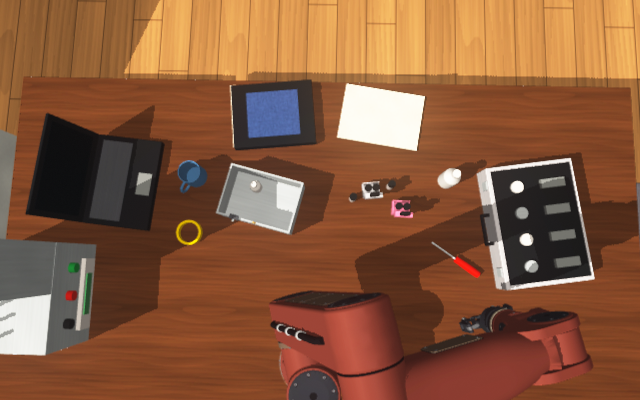

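The scene picture shows the grey carrier at (254,228), the pink look-alike at (216,215), small vials at (228,241) and (279,228), and the bath at (396,212). In the top picture the carrier is at (373,190), pink at (402,209), and the bath at (261,198) with its clip near (236,218). I choose the grey one and will check it in close crops.

```bash
python3 - <<'E'
from h import *
import pickle
a,b=pickle.load(open('f0.pkl','rb'))
def crop(f,x,y,w,h,s): return cv2.resize(cv2.cvtColor(f['pixels'],4)[y:y+h,x:x+w],(w*s,h*s),interpolation=cv2.INTER_CUBIC)
c1=crop(b,205,150,210,100,3);
c2=np.hstack([crop(a,200,175,105,90,3),crop(a,340,165,105,90,3)])
cv2.imwrite('pics/c0.png',np.vstack([c1,c2]))
for n,uv,z in [('carr top',(373,190),.1),('pink',(402,209),.1),('bath -x+y',(218,212),.11),('bath -x-y',(292,234),.11),('+x+y',(231,164),.11),('+x-y',(305,183),.11)]: print(n,onz(b,uv,z))
for uv,z in [((251,203),.134),((254,250),0)]: print(onz(a,uv,z))
E
```

```text
carr top [ 0.59730782 -0.18426489  0.1       ]
pink [ 0.53390196 -0.2834888   0.1       ]
bath -x+y [0.5085821  0.34300473 0.11      ]
bath -x-y [0.43952998 0.08845632 0.11      ]
+x+y [0.67593359 0.30638402 0.11      ]
+x-y [0.61494894 0.04925541 0.11      ]
[ 0.60083764 -0.18262406  0.134     ]
[ 6.30542240e-01 -1.84139658e-01 -1.11022302e-16]
```

View pics/c0.png

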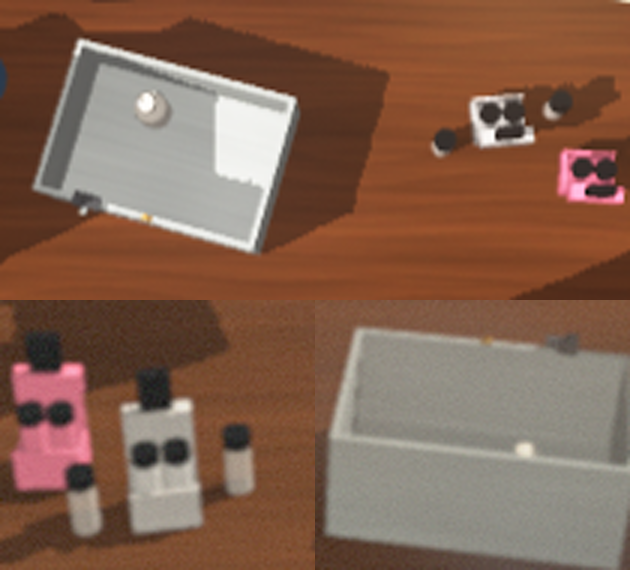

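The crops confirm it: the grey carrier, tab at about (375,194) in the top view, stands between two vials, with the basket away from the robot. The brass catch is at top px (254,222) and the dark clip at (234,218), both on the bath's near wall. Moving above the carrier.

Call:
{"op": "drive_tool", "data": {
  "rows": "0.03 0.02 0.05 0.12 1;0.06 0.045 0.06 0.24 1;0.09 0.07 0.06 0.36 1;0.125 0.095 0.06 0.48 1;0.16 0.12 0.06 0.6 1;0.195 0.145 0.06 0.72 1;0.23 0.17 0.06 0.84 1;0.265 0.195 0.06 0.96 1"
}}

```text
t: 0.77
tool_pos: [0.4569, -0.2971, 0.2912]
orientation: [-3.141, -0.0, 1.368]
force: [0.4, -1.4, 0.4]
gripper_width: 0.0858
grasp_force: 0.0
```

Call:
{"op": "drive_tool", "data": {
  "rows": "0.03 0.025 0 0.12 1;0.06 0.05 0 0.24 1;0.09 0.075 0 0.36 1;0.12 0.1 0 0.38 1;0.12 0.1 0 0.38 1"
}}

```text
t: 1.18
tool_pos: [0.5794, -0.194, 0.2902]
orientation: [3.141, -0.002, 1.748]
force: [-0.5, -0.2, 0.2]
gripper_width: 0.0856
grasp_force: 0.0
```

```bash
python3 - <<'E'
from h import *
import pickle
w=grab('wrist','w1.png'); b=grab('top'); a=grab('scene')
pickle.dump((w,b,a),open('f1.pkl','wb'))
o=ctrl.get_obs(); print(o['t'],o['tool_pos'],o['orientation'],o['force'],ray(w,(320,200)))
E
```

```text
1.3333 [ 0.57542415 -0.19835166  0.29066738] [-3.14040027e+00 -4.66525859e-04  1.74257515e+00] [ 0.34000321 -0.45465251  0.65375785] (array([ 0.56512848, -0.11776479,  0.43310392]), array([ 0.06290693, -0.30453638, -0.9504538 ]))
```

View pics/w1.png

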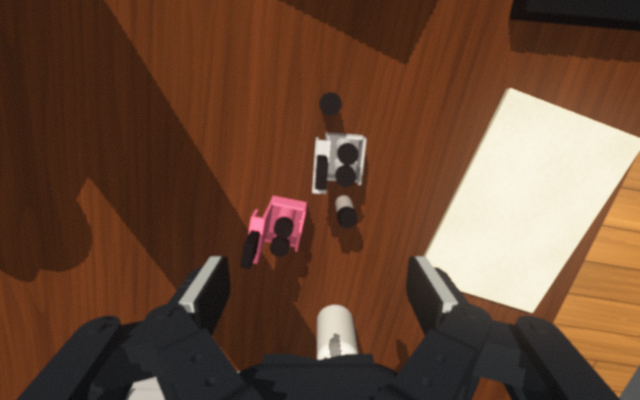

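The wrist view shows the grey carrier at (340,163) with its black tab at (321,173), the pink one at (275,230), and vials at (330,103) and (346,212). Measuring the tab and bent top.

```bash
python3 - <<'E'
from h import *
import pickle
w,b,a=pickle.load(open('f1.pkl','rb'))
p=w['pixels'].astype(int)
m=(p.max(2)<45).astype(np.uint8); 
n,l,s,c=cv2.connectedComponentsWithStats(m[120:205,300:380])
for i in range(1,n):
  if s[i,4]>60:
    pts=np.argwhere(l==i)[:,::-1]+[300,120]; r=cv2.minAreaRect(pts.astype(np.float32)); print(s[i,4],r); 
    for q in cv2.boxPoints(r): print(q, onz(w,q,.134)[:2])
print(onz(w,(321,173),.134),onz(w,(330,103),.064), onz(w,(346,216),.064))
im=cv2.resize(w['pixels'][90:230,290:390,::-1],(500,700)[:2] and (430,600),interpolation=cv2.INTER_CUBIC)
B=a['pixels']
im2=cv2.resize(B[180:260,215:275,::-1],(360,480),interpolation=cv2.INTER_CUBIC)
im2=cv2.copyMakeBorder(im2,0,120,0,0,cv2.BORDER_CONSTANT)
cv2.imwrite('pics/c1.png',np.hstack([im,im2]))
E
```

```text
423 ((346.5041198730469, 164.95492553710938), (17.473398208618164, 40.37894058227539), 5.19442892074585)
[335.97543 184.2705 ] [ 0.59777207 -0.19435935]
[339.6312  144.05739] [ 0.59340368 -0.15425907]
[357.0328  145.63936] [ 0.61029325 -0.15276776]
[353.37704 185.85246] [ 0.61537305 -0.19287402]
67 ((321.7693176269531, 167.61346435546875), (6.591765880584717, 21.123613357543945), 2.8624050617218018)
[317.9501  177.99751] [ 0.5787538  -0.19117762]
[319.00497 156.90025] [ 0.57600437 -0.17008612]
[325.58853 157.22942] [ 0.5824099  -0.16926395]
[324.53366 178.32668] [ 0.58529931 -0.19034523]
[ 0.58083502 -0.18560603  0.134     ] [ 0.57986604 -0.11890934  0.064     ] [ 0.62632062 -0.2514029   0.064     ]
```

View pics/c1.png

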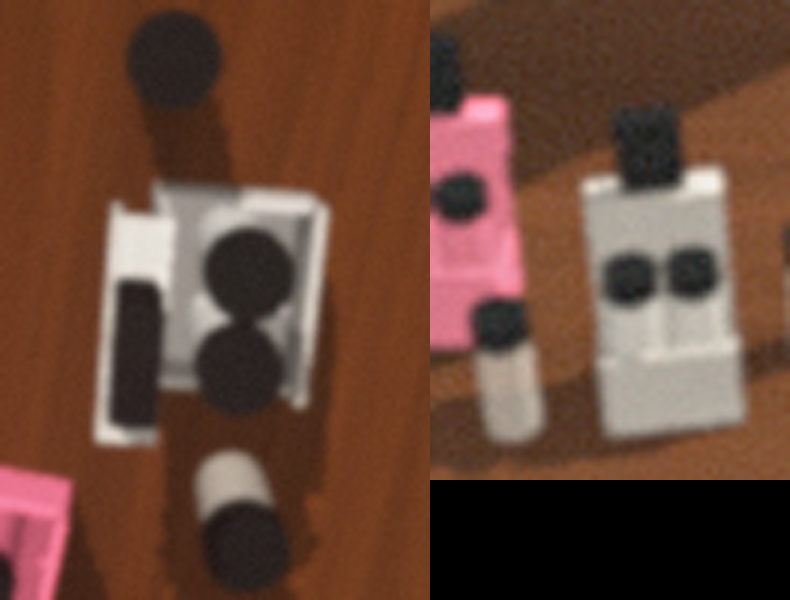

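```bash
python3 - <<'E'
from h import *
import pickle
w,b,a=pickle.load(open('f1.pkl','rb'))
c=lambda x,y:(290+x/4.3-.4,90+y/4.286-.4)
for n,q,z in [('LL',(95,441),.094),('LR',(157,442),.094),('UL',(112,203),.094),('UR',(175,212),.094),('tL',(108,425),.134),('tR',(157,428),.134),('basket far',(305,405),.074),('basket far+y',(328,205),.074)]: print(n,onz(w,c(*q),z)[:2])
f=a
for q in [(583,192),(724,190)]:
  print(onz(a,(215+(q[0]-430)/6-.4,180+q[1]/6-.4),.092))
print(onz(a,(215+(648-430)/6-.4,180+108/6-.4),.134))
E
```

```text
LL [ 0.57652742 -0.21916208]
LR [ 0.59292069 -0.21650114]
UL [ 0.569967   -0.15624049]
UR [ 0.58609001 -0.15563607]
tL [ 0.57751859 -0.20277604]
tR [ 0.58900249 -0.20146089]
basket far [ 0.63349717 -0.20425527]
basket far+y [ 0.62736308 -0.1487751 ]
[ 0.57976155 -0.21602332  0.092     ]
[ 0.58202708 -0.1539997   0.092     ]
[ 0.57677425 -0.18416883  0.134     ]
```

Call:
{"op": "drive_tool", "data": {
  "rows": "0.006 0.0115 -0.03 -0.065 1;0.006 0.0115 -0.065 -0.065 1;0.006 0.0115 -0.1 -0.065 1;0.006 0.0115 -0.135 -0.065 1;0.006 0.0115 -0.165 -0.065 1;0.006 0.0115 -0.185 -0.065 1;0.006 0.0115 -0.19 -0.065 0.6;0.006 0.0115 -0.19 -0.065 0.5"
}}

```text
t: 2.0
tool_pos: [0.5798, -0.1878, 0.1002]
orientation: [-3.139, -0.001, 1.675]
force: [0.1, 0.1, 0.6]
gripper_width: 0.0635
grasp_force: 0.0
```

```bash
python3 - <<'E'
from h import *
w=grab('wrist'); cv2.imwrite('pics/w2.png',w['pixels'][120:400,160:480,::-1])
o=ctrl.get_obs(); print(o['t'],o['tool_pos'],o['orientation'],o['force'],o['gripper_width'],proj(w,[.5817,-.187,.134]))
E
```

```text
2.05 [ 0.58108105 -0.18811471  0.10185324] [-3.14140299e+00 -1.17148261e-05  1.67528144e+00] [ 0.10669529 -0.47975871  0.31650775] 0.056551130691718875 [[322.94131938 294.41162757]]
```

View pics/w2.png

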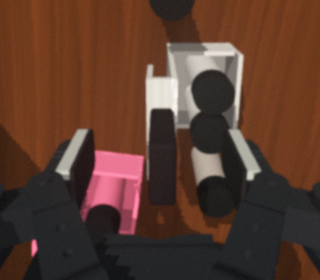

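The close view shows the tab (crop 162,155) centred between the fingers and parallel to them. Closing, then lifting a little.

Call:
{"op": "drive_tool", "data": {
  "rows": "0 0 0 0 0.3;0 0 0 0 0.2;0 0 0 0 0.1;0 0 0 0 0;0 0 0 0 0;0 0 0 0 0;0 0 0 0 0"
}}

```text
t: 2.63
tool_pos: [0.5822, -0.1876, 0.1025]
orientation: [3.14, 0.001, 1.677]
force: [-1.2, -0.6, 6.2]
gripper_width: 0.0112
grasp_force: 61.5
```

```bash
python3 - <<'E'
from h import *
import pickle
a,b=pickle.load(open('f0.pkl','rb'))
o=ctrl.get_obs(); print(o['t'],o['tool_pos'],o['orientation'],o['force'],o['gripper_width'],o['grasp_force'])
# catch brass in scene and top
for f,n,box in ((b,'top',(205,195,310,245)),(a,'scene',(340,165,450,200))):
  x0,y0,x1,y1=box; p=f['pixels'][y0:y1,x0:x1]; hsv=cv2.cvtColor(p,cv2.COLOR_RGB2HSV)
  m=(hsv[...,0]>12)&(hsv[...,0]<30)&(hsv[...,1]>90)&(hsv[...,2]>120)
  q=np.argwhere(m)[:,::-1]+[x0,y0]; print(n,len(q),q.tolist()[:30]); 
  if len(q): print(onz(f,q.mean(0),.112))
E
```

```text
2.6333 [ 0.58220881 -0.18756768  0.10253816] [3.14003774e+00 1.21107661e-03 1.67686679e+00] [-1.23383899 -0.56891372  6.20267949] 0.011202326510087596 61.49301767349243
top 6 [[253, 221], [253, 222], [254, 222], [252, 223], [253, 223], [254, 223]]
[0.47587406 0.22117354 0.112     ]
scene 56 [[372, 165], [442, 165], [399, 166], [423, 166], [345, 167], [436, 167], [358, 168], [377, 168], [383, 168], [394, 168], [398, 168], [399, 168], [362, 169], [432, 169], [442, 169], [448, 169], [351, 170], [420, 170], [354, 171], [360, 171], [392, 171], [443, 171], [427, 172], [343, 173], [345, 173], [354, 173], [358, 173], [365, 174], [382, 174], [402, 174]]
[0.45247759 0.23315157 0.112     ]
```

Grasped at 11 mm wide. My estimates are bath centre at about (0.560,0.197), yaw −0.235, so rim at about (0.458,0.144), with the catch 79 mm along from it, which fits the text. Lift and carry above the rim.

Call:
{"op": "drive_tool", "data": {
  "rows": "0 0 0.01 0 0;0 0 0.03 0 0;0 0 0.06 0 0;0 0 0.09 0 0;0 0 0.12 0 0;0 0 0.15 0 0;0 0 0.175 0 0;0 0 0.18 0 0"
}}

```text
t: 3.3
tool_pos: [0.5829, -0.1877, 0.2866]
orientation: [3.136, 0.003, 1.677]
force: [1.0, 0.1, -1.6]
gripper_width: 0.0111
grasp_force: 60.4
```

Call:
{"op": "drive_tool", "data": {
  "rows": "-0.008 0.02 0 -0.03 0;-0.02 0.055 0 -0.08 0;-0.034 0.09 0 -0.13 0;-0.048 0.125 0 -0.18 0;-0.062 0.16 0 -0.23 0;-0.076 0.195 0 -0.28 0;-0.09 0.23 0 -0.32 0;-0.1 0.26 0 -0.34 0"
}}

```text
t: 3.97
tool_pos: [0.4796, 0.0747, 0.2811]
orientation: [-3.14, -0.0, 1.335]
force: [1.4, 0.4, -1.5]
gripper_width: 0.011
grasp_force: 60.3
```

Call:
{"op": "drive_tool", "data": {
  "rows": "-0.008 0.02 0 0 0;-0.016 0.045 0 0 0;-0.022 0.065 0 0 0;-0.024 0.071 0 0 0;-0.024 0.071 0 0 0;-0.024 0.071 0 0 0"
}}

```text
t: 4.47
tool_pos: [0.4575, 0.1435, 0.2812]
orientation: [-3.141, 0.001, 1.338]
force: [0.5, -0.1, -1.3]
gripper_width: 0.0114
grasp_force: 60.3
```

```bash
python3 - <<'E'
from h import *
import pickle
w=grab('wrist','w3.png'); b=grab('top'); a=grab('scene')
pickle.dump((w,b,a),open('f3.pkl','wb'))
o=ctrl.get_obs(); print(o['t'],o['tool_pos'],o['orientation'],o['force'],o['gripper_width'],ray(w,(320,200)))
E
```

```text
4.6167 [0.45786086 0.14282683 0.28119227] [-3.14150615e+00  3.23472128e-04  1.33555277e+00] [-0.96930848 -0.05075524 -1.47664084] 0.010931645589221538 (array([0.47564351, 0.21921247, 0.42392792]), array([-0.06531358, -0.30632251, -0.94971721]))
```

View pics/w3.png

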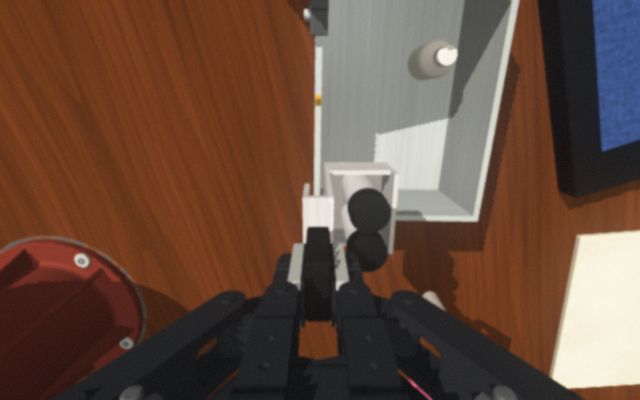

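The wrist view shows the rim as a bright vertical strip at columns 316–322, the brass catch at (318,100) and the clip at (316,22). The carrier is held above it with the bent top's edges at columns 303–333. Measuring the wall line.

```bash
cat > wall.py <<'E'
from h import *
import sys,pickle
def wall(w,r0,r1,c0=305,c1=335,thr=25):
    p=w['pixels'].astype(float); L=[];Rr=[];
    for r in range(r0,r1):
        g=np.convolve(p[r,c0:c1,2],[1,0,-1],'same'); g[0]=g[-1]=0
        i=int(g.argmax()); 
        def sub(h,i):
            if 0<i<len(h)-1:
                d=h[i-1]-2*h[i]+h[i+1]; return i+(0.5*(h[i-1]-h[i+1])/d if d else 0)
            return i
        L.append(onz(w,(c0+sub(g,i),r),.110)[:2])
        k=-g.copy(); k[:i]=0; j=int(k.argmax()); Rr.append(onz(w,(c0+sub(k,j),r),.110)[:2])
    out=[]
    for P in (np.array(L),np.array(Rr)):
        vx,vy,x,y=cv2.fitLine(P.astype(np.float32),cv2.DIST_HUBER,0,.001,.001).ravel()
        if vy<0: vx,vy=-vx,-vy
        out.append((x,y,-np.arctan2(vx,vy)))
    return out
E
python3 - <<'E'
from wall import *
w,b,a=pickle.load(open('f3.pkl','rb'))
o=wall(w,55,92)+wall(w,108,175)
t=np.array([.4578,.1428])
for x,y,yaw in o:
    n=np.array([np.cos(yaw),np.sin(yaw)]); print('yaw %.4f  perp of wall edge from tool %.4f'%(yaw,n@(np.array([x,y])-t)))
    
print(w['pixels'][120,308:330].tolist())
# -y wall outer edge: column 440..470
p=w['pixels'].astype(float)
for c in (430,450,470):
    g=np.diff(p[205:235,c,2]); r=205+g.argmin()+.5; print(c,r,onz(w,(c,r),.11))
h=cv2.cvtColor(w['pixels'],cv2.COLOR_RGB2HSV)[85:115,310:330].astype(int)
m=(h[...,0]>10)&(h[...,0]<30)&(h[...,1]>110)
q=np.argwhere(m)[:,::-1]+[310,85]; print(len(q),q.min(0),q.max(0)); 
for r in (q[:,1].min()-.5,q[:,1].max()+.5): print(onz(w,(318,r),.112))
print('clip front edge',onz(w,(318,35),.1205), 'bent top', onz(w,(304,195),.27),onz(w,(333,195),.27))
E
```

```text
yaw -0.2440  perp of wall edge from tool -0.0049
yaw -0.2496  perp of wall edge from tool 0.0014
yaw -0.2501  perp of wall edge from tool -0.0051
yaw -0.2470  perp of wall edge from tool 0.0017
[[114, 65, 37], [117, 66, 42], [122, 70, 42], [122, 66, 39], [122, 70, 43], [137, 93, 70], [167, 143, 126], [199, 191, 177], [216, 215, 204], [219, 220, 211], [220, 222, 213], [211, 214, 206], [193, 193, 186], [166, 166, 159], [147, 148, 142], [141, 143, 136], [142, 143, 134], [140, 141, 135], [140, 140, 134], [141, 143, 135], [140, 140, 135], [137, 140, 132]]
430 220.5 [0.56628497 0.0669703  0.11      ]
450 221.5 [0.58755753 0.06071041 0.11      ]
470 221.5 [0.60897333 0.0556338  0.11      ]
100 [310  86] [320 114]
[0.47858439 0.23086381 0.112     ]
[0.47243722 0.20490961 0.112     ]
clip front edge [0.4881698  0.27135563 0.1205    ] bent top [0.45752364 0.1741879  0.27      ] [0.47232265 0.17067994 0.27      ]
```

Wall yaw is −0.247, its middle lies 1.3 mm to −x of the slot, and home is about 107 mm past the rim point. Correcting and going down to just above the wall.

Call:
{"op": "drive_tool", "data": {
  "rows": "0.0007 0.0081 0 -0.012 0;0.0007 0.0081 -0.02 -0.012 0;0.0007 0.0081 -0.04 -0.012 0;0.0007 0.0081 -0.05 -0.012 0;0.0007 0.0081 -0.05 -0.012 0;0.0007 0.0081 -0.05 -0.012 0"
}}

```text
t: 5.12
tool_pos: [0.4583, 0.1511, 0.2312]
orientation: [-3.141, 0.0, 1.324]
force: [-0.4, -0.7, -1.0]
gripper_width: 0.0112
grasp_force: 60.4
```

```bash
python3 - <<'E'
from wall import *
w=grab('wrist'); P=[]
for i in range(4): grab('scene'); o=ctrl.get_obs(); P.append(np.r_[o['tool_pos'],o['orientation'],o['force']])
P=np.array(P); print(P.round(4)[:,:3],P.mean(0).round(4)); pickle.dump(w,open('f4.pkl','wb'))
cv2.imwrite('pics/w4.png',cv2.resize(w['pixels'][0:330,240:420,::-1],None,fx=1.8,fy=1.8,interpolation=cv2.INTER_CUBIC))
t=P.mean(0)[:2]; u=np.array([.2445,.9697]); n=np.array([.9697,-.2445])
cs=proj(w,np.r_[t+.06*u,.11]); print(cs)
E
```

```text
[[0.459  0.1515 0.2322]
 [0.459  0.1517 0.2322]
 [0.4589 0.1517 0.2322]
 [0.4588 0.1518 0.2321]] [ 4.5890e-01  1.5170e-01  2.3220e-01  3.1403e+00 -5.0000e-04  1.3243e+00
 -9.1400e-02  8.7700e-02 -1.8924e+00]
[[318.27788123 120.42621981]]
```

View pics/w4.png

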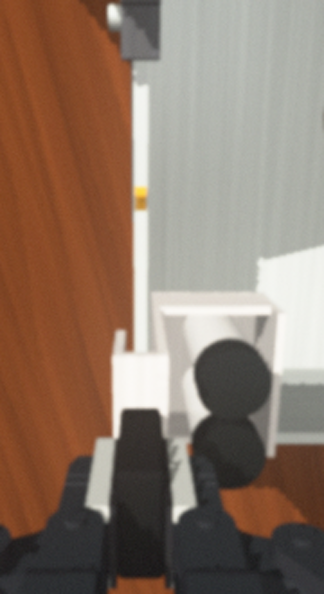

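The view shows the wall strip at crop columns 134–148, centred under the bent top at 113–168, with the catch at (140,197) and clip front edge at row 60. Numeric check while it stands.

```bash
python3 - <<'E'
from wall import *
w=pickle.load(open('f4.pkl','rb')); t=np.array([.4589,.1517]); u=np.array([.2445,.9697]); n=np.array([.9697,-.2445])
for o in wall(w,50,98)+wall(w,120,155):
    x,y,yaw=o; print('%.4f perp %.4f'%(yaw,n@(np.array([x,y])-t)))
z=.2322-.1025+.094
for c in (113,168):
    print('top edge perp',n@(onz(w,(240+c/1.8-.3,(370)/1.8-.3),z)[:2]-t))
for r,zz in ((187,.110),(197,.114),(208,.115),(60,.1205),(85,.110)): print(r,u@(onz(w,(317.8,r/1.8-.3),zz)[:2]-t))
E
```

```text
-0.2458 perp -0.0041
-0.2516 perp 0.0029
-0.2375 perp -0.0039
-0.2460 perp 0.0030
top edge perp -0.008202101375466744
top edge perp 0.007614056736156502
187 0.07340636523382042
197 0.06915269830217245
208 0.0644065830949248
60 0.12326955647825781
85 0.11551513665022724
```

Aligned within 0.3 mm; home is about 106 mm along from here. Descending gently.

Call:
{"op": "drive_tool", "data": {
  "rows": "0 0 -0.015 0 0;0 0 -0.03 0 0;0 0 -0.045 0 0;0 0 -0.06 0 0;0 0 -0.072 0 0;0 0 -0.08 0 0;0 0 -0.08 0 0"
}}

```text
t: 5.95
tool_pos: [0.4575, 0.1517, 0.1503]
orientation: [-3.14, 0.001, 1.325]
force: [-0.2, -0.2, -2.3]
gripper_width: 0.0108
grasp_force: 60.3
```

Call:
{"op": "drive_tool", "data": {
  "rows": "0 0 -0.006 0 0;0 0 -0.012 0 0;0 0 -0.017 0 0;0 0 -0.021 0 0;0 0 -0.024 0 0;0 0 -0.024 0 0;0 0 -0.024 0 0"
}}

```text
t: 6.53
tool_pos: [0.4582, 0.1519, 0.1273]
orientation: [-3.141, 0.0, 1.325]
force: [-0.1, 0.4, -1.6]
gripper_width: 0.0113
grasp_force: 60.2
```

Call:
{"op": "drive_tool", "data": {
  "rows": "0 0 -0.001 0 0;0 0 -0.002 0 0;0 0 -0.003 0 0;0 0 -0.003 0 0"
}}

```text
t: 6.87
tool_pos: [0.4582, 0.1519, 0.1242]
orientation: [-3.142, 0.0, 1.325]
force: [-0.1, -0.3, -2.0]
gripper_width: 0.0111
grasp_force: 60.2
```

Call:
{"op": "drive_tool", "data": {
  "rows": "0 0 -0.001 0 0;0 0 -0.002 0 0;0 0 -0.002 0 0"
}}

```text
t: 7.12
tool_pos: [0.4584, 0.1519, 0.1225]
orientation: [3.141, -0.0, 1.325]
force: [-0.7, 0.8, 0.7]
gripper_width: 0.0112
grasp_force: 60.6
```

Contact has begun. Pressing a little more.

Call:
{"op": "drive_tool", "data": {
  "rows": "0 0 -0.001 0 0;0 0 -0.002 0 0;0 0 -0.002 0 0;0 0 -0.002 0 0"
}}

```text
t: 7.45
tool_pos: [0.4584, 0.1519, 0.1224]
orientation: [3.14, -0.0, 1.325]
force: [-9.4, -1.6, 28.6]
gripper_width: 0.0111
grasp_force: 64.9
```

Stiff (about 14 N/mm), so I'll back off to around 8 N.

Call:
{"op": "drive_tool", "data": {
  "rows": "0 0 0.0007 0 0;0 0 0.0014 0 0;0 0 0.0014 0 0"
}}

```text
t: 7.7
tool_pos: [0.4584, 0.1519, 0.1224]
orientation: [3.141, -0.0, 1.325]
force: [-3.7, 0.1, 11.9]
gripper_width: 0.0109
grasp_force: 62.4
```

```bash
python3 - <<'E'
from wall import *
w=grab('wrist'); a=grab('scene'); P=[]
for i in range(2): o=ctrl.get_obs(); P.append(np.r_[o['tool_pos'],o['orientation'],o['force']]); grab('top')
print(np.array(P).round(4)); pickle.dump((w,a),open('f5.pkl','wb'))
im=cv2.resize(w['pixels'][0:330,240:420,::-1],None,fx=1.8,fy=1.8,interpolation=cv2.INTER_CUBIC)
i2=cv2.resize(a['pixels'][140:250,340:450,::-1],(440,440),interpolation=cv2.INTER_CUBIC)
cv2.imwrite('pics/w5.png',np.hstack([im,cv2.copyMakeBorder(i2,0,im.shape[0]-440,0,0,cv2.BORDER_CONSTANT)]))
E
```

```text
[[ 4.58400e-01  1.51900e-01  1.22400e-01  3.14100e+00 -2.00000e-04
   1.32490e+00 -2.72470e+00 -1.54800e-01  1.12018e+01]
 [ 4.58400e-01  1.51900e-01  1.22500e-01  3.14100e+00 -3.00000e-04
   1.32480e+00 -3.86350e+00 -7.89100e-01  1.12239e+01]]
```

View pics/w5.png

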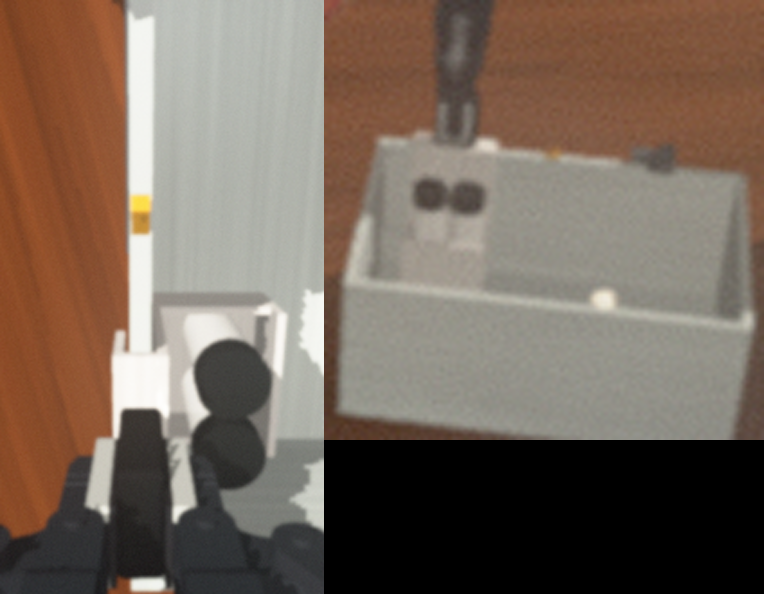

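The bent top sits on the rim with the basket inside, and the catch is ahead at crop (140,214). Sliding along the free length.

Call:
{"op": "drive_tool", "data": {
  "rows": "0.0005 0.0019 0 0 0;0.0015 0.0058 0 0 0;0.0027 0.0107 0 0 0;0.0039 0.0155 0 0 0;0.0051 0.0204 0 0 0;0.0061 0.0243 0 0 0;0.0066 0.0262 0 0 0"
}}

```text
t: 8.48
tool_pos: [0.4656, 0.1773, 0.1224]
orientation: [3.139, 0.002, 1.324]
force: [-1.3, -8.4, 10.8]
gripper_width: 0.0109
grasp_force: 62.2
```

Call:
{"op": "drive_tool", "data": {
  "rows": "0.0005 0.0019 0 0 0;0.0012 0.0048 0 0 0;0.0019 0.0077 0 0 0;0.0027 0.0107 0 0 0;0.0034 0.0136 0 0 0;0.0041 0.0165 0 0 0;0.0049 0.0194 0 0 0"
}}

```text
t: 9.07
tool_pos: [0.4703, 0.1959, 0.1225]
orientation: [3.139, 0.003, 1.323]
force: [-1.3, -4.5, 8.9]
gripper_width: 0.0113
grasp_force: 62.1
```

Over the ramp and still level and down. Continuing.

Call:
{"op": "drive_tool", "data": {
  "rows": "0.001 0.0039 0 0 0;0.0022 0.0087 0 0 0;0.0034 0.0136 0 0 0;0.0046 0.0184 0 0 0;0.0058 0.0233 0 0 0;0.007 0.0281 0 0 0;0.008 0.032 0 0 0;0.0085 0.0339 0 0 0"
}}

```text
t: 9.73
tool_pos: [0.479, 0.2306, 0.1225]
orientation: [3.139, 0.002, 1.324]
force: [-1.8, -8.5, 11.6]
gripper_width: 0.0111
grasp_force: 62.1
```

```bash
python3 - <<'E'
from wall import *
w=grab('wrist'); o=ctrl.get_obs(); print({k:np.round(o[k],4) for k in('t','tool_pos','orientation','force','torque')})
pickle.dump(w,open('f6.pkl','wb'))
cv2.imwrite('pics/w6.png',cv2.resize(w['pixels'][120:320,240:420,::-1],None,fx=2.8,fy=2.8,interpolation=cv2.INTER_CUBIC))
E
```

```text
{'t': np.float64(9.7833), 'tool_pos': array([0.4791, 0.2309, 0.1225]), 'orientation': array([3.1395e+00, 1.4000e-03, 1.3245e+00]), 'force': array([-1.4398, -5.5603, 10.0308]), 'torque': array([-1.1625,  0.1475,  0.0076])}
```

View pics/w6.png

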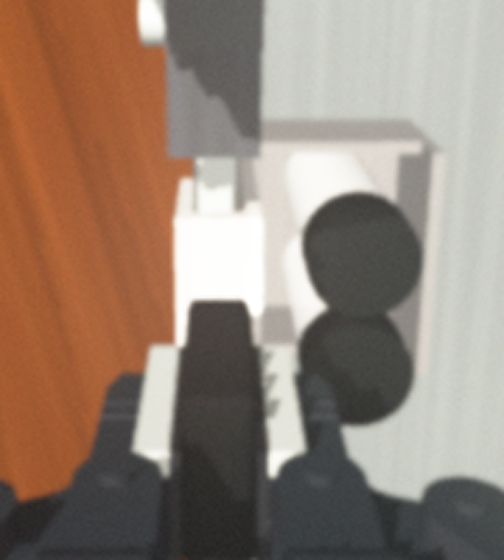

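The view shows the bent top's end at crop row 210 and the clip roof's front edge at row 157, in line with each other. Computing the gap.

```bash
python3 - <<'E'
from wall import *
w=pickle.load(open('f6.pkl','rb')); t=np.array([.4791,.2309]); u=np.array([.2435,.9699])
for r,z in ((210,.114),(157,.1165),(157,.1205)): print(r,z,u@(onz(w,(240+218/2.8-.3,120+r/2.8-.3),z)[:2]-t))
E
```

```text
210 0.114 0.03057062004577134
157 0.1165 0.04119591463281669
157 0.1205 0.042179125149405035
```

About 23.5 mm to go. First 18 mm, then small steps by feel.

Call:
{"op": "drive_tool", "data": {
  "rows": "0.0005 0.0019 0 0 0;0.0012 0.0048 0 0 0;0.0019 0.0077 0 0 0;0.0027 0.0107 0 0 0;0.0034 0.0136 0 0 0;0.0041 0.0165 0 0 0;0.0045 0.018 0 0 0;0.0045 0.018 0 0 0"
}}

```text
t: 10.45
tool_pos: [0.4835, 0.2486, 0.1225]
orientation: [3.139, 0.001, 1.324]
force: [-0.7, -6.0, 9.7]
gripper_width: 0.0111
grasp_force: 62.2
```

Call:
{"op": "drive_tool", "data": {
  "rows": "0.0002 0.001 0 0 0;0.0005 0.0019 0 0 0;0.0005 0.0019 0 0 0"
}}

```text
t: 10.7
tool_pos: [0.4839, 0.2503, 0.1225]
orientation: [3.14, 0.002, 1.324]
force: [-0.8, -6.1, 10.5]
gripper_width: 0.011
grasp_force: 62.2
```

Call:
{"op": "drive_tool", "data": {
  "rows": "0.0001 0.0005 0 0 0;0.0002 0.001 0 0 0;0.0002 0.001 0 0 0"
}}

```text
t: 10.95
tool_pos: [0.4841, 0.2512, 0.1225]
orientation: [3.139, 0.002, 1.324]
force: [-2.0, -6.3, 10.7]
gripper_width: 0.011
grasp_force: 62.2
```

Call:
{"op": "drive_tool", "data": {
  "rows": "0.0001 0.0005 0 0 0;0.0002 0.001 0 0 0;0.0002 0.001 0 0 0"
}}

```text
t: 11.2
tool_pos: [0.4843, 0.2523, 0.1225]
orientation: [3.14, 0.002, 1.324]
force: [-0.9, -6.6, 9.9]
gripper_width: 0.0108
grasp_force: 62.2
```

Call:
{"op": "drive_tool", "data": {
  "rows": "0.0001 0.0005 0 0 0;0.0002 0.001 0 0 0;0.0002 0.001 0 0 0"
}}

```text
t: 11.45
tool_pos: [0.4846, 0.2533, 0.1225]
orientation: [3.14, 0.001, 1.324]
force: [-1.7, -6.1, 10.2]
gripper_width: 0.0112
grasp_force: 62.0
```

Call:
{"op": "drive_tool", "data": {
  "rows": "0.0001 0.0005 0 0 0;0.0002 0.001 0 0 0;0.0002 0.001 0 0 0"
}}

```text
t: 11.7
tool_pos: [0.4848, 0.2543, 0.1225]
orientation: [3.139, 0.002, 1.324]
force: [-0.1, -5.6, 10.0]
gripper_width: 0.0107
grasp_force: 62.0
```

Call:
{"op": "drive_tool", "data": {
  "rows": "0.0001 0.0005 0 0 0;0.0002 0.001 0 0 0;0.0002 0.001 0 0 0"
}}

```text
t: 11.95
tool_pos: [0.4849, 0.255, 0.1225]
orientation: [3.139, 0.002, 1.324]
force: [-1.2, -7.4, 10.8]
gripper_width: 0.0113
grasp_force: 62.2
```

Call:
{"op": "drive_tool", "data": {
  "rows": "0.0001 0.0005 0 0 0;0.0001 0.0005 0 0 0;0.0001 0.0005 0 0 0"
}}

```text
t: 12.2
tool_pos: [0.4849, 0.2551, 0.1225]
orientation: [3.139, 0.003, 1.324]
force: [-1.1, -10.3, 10.5]
gripper_width: 0.0115
grasp_force: 62.4
```

```bash
python3 - <<'E'
from wall import *
w=grab('wrist'); a=grab('scene'); b=grab('top'); o=ctrl.get_obs(); print({k:np.round(o[k],4) for k in('t','tool_pos','force','torque')})
pickle.dump((w,a,b),open('f7.pkl','wb'))
t=np.array(o['tool_pos'][:2]); u=np.array([.2435,.9699])
# brass pixels in scene / top near expected catch position
q=np.r_[t-.034*u,.113]
for f in(a,b,w):
  c=proj(f,q)[0]; print(c, end=' ')
  x,y=np.round(c).astype(int)
  if 4<x<636 and 4<y<396:
    h=cv2.cvtColor(f['pixels'],cv2.COLOR_RGB2HSV)[y-4:y+5,x-5:x+6].astype(int)
    m=(h[...,0]>14)&(h[...,0]<30)&(h[...,1]>100)&(h[...,2]>110); print(m.sum(), (np.argwhere(m).mean(0)[::-1]+[x-5,y-4]) if m.any() else '')
E
```

```text
{'t': np.float64(12.35), 'tool_pos': array([0.4849, 0.2551, 0.1225]), 'force': array([ -1.4844, -10.2999,  11.8525]), 'torque': array([-2.0644,  0.4122, -0.0189])}
[396.98763356 178.37991857] 4 [397.   177.75]
[252.85568455 222.08058161] 5 [253.2 222. ]
[317.38563388 300.19897723] 0
```

Stop contact is felt: y force rose from 6 to 10 N with no more motion, so about 4–5 N on the stop. Brass is visible again at the expected place behind the carrier in two views (scene (397,178), top (253,222)). Relaxing the load, then opening.

Call:
{"op": "drive_tool", "data": {
  "rows": "-0.0001 -0.0004 0.0004 0 0;-0.0001 -0.0005 0.0007 0 0;-0.0001 -0.0005 0.0007 0 0"
}}

```text
t: 12.6
tool_pos: [0.4849, 0.2551, 0.1225]
orientation: [3.14, 0.002, 1.324]
force: [2.3, -5.4, 3.8]
gripper_width: 0.0114
grasp_force: 61.0
```

Call:
{"op": "drive_tool", "data": {
  "rows": "0 0 0 0 0.1;0 0 0 0 0.2;0 0 0 0 0.3;0 0 0 0 0.4;0 0 0 0 0.5;0 0 0 0 0.5;0 0 0 0 0.5"
}}

```text
t: 13.18
tool_pos: [0.4842, 0.2564, 0.1224]
orientation: [-3.142, -0.0, 1.325]
force: [-0.1, 0.0, -0.7]
gripper_width: 0.0429
grasp_force: 0.0
```

Call:
{"op": "drive_tool", "data": {
  "rows": "0 0 0.01 0 0.5;0 0 0.03 0 0.5;0 0 0.06 0 0.5;0 0 0.09 0 0.5;0 0 0.12 0 0.5;0 0 0.15 0 0.5;0 0 0.15 0 0.5"
}}

```text
t: 13.77
tool_pos: [0.4865, 0.2572, 0.279]
orientation: [3.134, -0.005, 1.325]
force: [0.6, 0.6, -0.4]
gripper_width: 0.0427
grasp_force: 0.0
```

```bash
python3 - <<'E'
from wall import *
w=grab('wrist','w8.png'); a=grab('scene','s8.png'); b=grab('top'); o=ctrl.get_obs(); print({k:np.round(o[k],4) for k in('t','tool_pos','force')})
u=np.array([.2435,.9699]); n=np.array([.9699,-.2435]); t=np.array([.4849,.2551])
p=w['pixels']; h=cv2.cvtColor(p,cv2.COLOR_RGB2HSV).astype(int)
print('exp px slot',proj(w,[np.r_[t,.134],np.r_[t+.03*u,.114],np.r_[t-.03*u,.114],np.r_[t-.034*u,.114]]).round(1).tolist())
m=((h[...,0]>14)&(h[...,0]<30)&(h[...,1]>110)&(h[...,2]>110)).astype(np.uint8)
k,l,s,c=cv2.connectedComponentsWithStats(m)
e=proj(w,np.r_[t-.034*u,.114])[0]
for i in range(1,k):
  if s[i,4]>4 and np.hypot(*(c[i]-e))<40: print('brass',s[i],c[i],'along',u@(onz(w,c[i],.114)[:2]-t))
# bright bent top along column of wall
x=int(e[0])
for y in range(int(e[1])-50,min(399,int(e[1])+20),2): print(y,p[y,x].tolist(),round(float(u@(onz(w,(x,y),.114)[:2]-t)),4))
E
```

```text
{'t': np.float64(13.9167), 'tool_pos': array([0.4843, 0.2563, 0.2728]), 'force': array([-0.2777,  0.0162, -0.6079])}
exp px slot [[315.3, 186.5], [315.3, 152.4], [315.4, 208.7], [315.4, 212.3]]
brass [313 211   5   8  35] [315.05714286 214.42857143] along -0.03644408558769246
162 [114, 113, 109] 0.0203
164 [113, 109, 106] 0.0182
166 [142, 136, 132] 0.0161
168 [139, 134, 127] 0.0141
170 [61, 58, 54] 0.012
172 [50, 43, 39] 0.0099
174 [49, 44, 40] 0.0078
176 [48, 45, 42] 0.0057
178 [56, 50, 47] 0.0036
180 [57, 53, 48] 0.0015
182 [58, 51, 50] -0.0007
184 [58, 52, 51] -0.0028
186 [57, 53, 49] -0.0049
188 [57, 51, 49] -0.0071
190 [55, 47, 46] -0.0093
192 [56, 51, 49] -0.0114
194 [58, 50, 48] -0.0136
196 [56, 51, 51] -0.0158
198 [58, 51, 47] -0.018
200 [56, 53, 51] -0.0202
202 [54, 48, 47] -0.0224
204 [57, 52, 50] -0.0247
206 [64, 60, 54] -0.0269
208 [176, 170, 161] -0.0292
210 [218, 195, 164] -0.0314
212 [244, 196, 74] -0.0337
214 [247, 202, 64] -0.036
216 [215, 156, 60] -0.0382
218 [202, 158, 90] -0.0405
220 [232, 227, 205] -0.0428
222 [240, 241, 236] -0.0452
224 [240, 241, 236] -0.0475
226 [240, 240, 235] -0.0498
228 [241, 241, 236] -0.0522
230 [241, 241, 235] -0.0545
```

The brass is visible over its whole length (−32 to −42 mm), with the carrier's rear edge at −31 mm ahead of it. So the catch is up behind the carrier, and the gripper is clear. Handing in.

```bash
python3 -c "
from rig import ctrl
print(ctrl.sign_off())"
```

```text
the job is handed in; nothing more can be done
None
```

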